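Seat the matching radius leaf on a brass post collar

ROBOT

A 6-joint arm with a two-finger parallel gripper is mounted at the origin on the work surface. World frame = base frame: x ahead of the robot, y to its left, z up, the work surface at z = 0. Lengths are in m, angles in rad, forces in N, time in s.
With the tool pointing down it reaches from about 0.225 to 0.875 m from the base axis. Payload 3.4 kg.
Tool frame: the origin (TCP) lies on the centre line of the jaws, within the pads' length; the fingertips stand 19 mm ahead of it and the grasp point (between the pads) is the TCP; z points along the fingers, y is the direction in which the jaws open and shut (so a half turn about z gives the same grasp; the last joint's range is limited). The gripper opens to 85 mm and grips with 20 to 120 N. Pads are 22 mm wide; open, the fingers measure 114 mm over their backs; the gripper's body (76 mm by 85 mm) begins 54 mm behind the grasp point. The pads swing forward as they close: fully open they stand 13 mm farther back than shut.
Start: joints at [-1.268, 0.276, 1.505, -0, 1.361, -0.121], TCP at [0.236, -0.524, 0.25] pointing down, gripper open.
Joint ranges: [-2.89, 2.89], [-0.75, 2.08], [0.22, 2.7], [-1.18, 4.32], [0.11, 2.71], [-2.7, 2.7]. Speed limits (rad/s): [2.57, 2.57, 3.14, 3.14, 3.14, 3.14].

INTERFACE

Orientations are given as a unit quaternion [w, x, y, z].
In Python, from rig import monitor, eyes, manip, models gives the robot as it stands.
- The arm moves only by the tool send_rows, never from a script. Its argument "deltas" is a list of rows, each an object with "dp": the shift along the world's x, y, z each as a share of 0.12 m, from -1 to 1, a list of three; "rotation": the turn, a rotation vector about the world's x, y, z each as a share of 0.5 rad, from -1 to 1, a list of three. In form: [{"dp": [dx, dy, dz], "rotation": [rx, ry, rz]}, ...]. A call has 1 to 12 rows; each row is the pose to reach, as a shift and turn from the pose commanded when the call began; what a row does not reach only later rows make up. A row lasts 1/12 s, in which the tool goes at most 41.7 mm and 7.16 degrees, less where a joint would pass 70% of its speed; a pose out of reach is approached as far as the arm can. A call with a number of a shift or a turn outside -1 to 1 is refused whole. A call with a gripper value outside its range is refused whole. "fingers" is the closure, from -1 (fully open) to 1 (shut), set as the call begins (left out, the last holds). The fingers move at their own pace and stop on an object; "grip_force" is the grip in N (left out, the last holds). Time passes only in rows, so rows that repeat a pose let the fingers close. It gives the time, the measured TCP pose, the force and the opening at its end, in the units of the state.
- monitor.get_state(): the state, without advancing time (a new reading comes with each control period).
- eyes.get_image(name): name is "scene" or "top"; returns a dict with "color" (420x560x3 uint8, red, green, blue), "depth" (420x560 float32, m along the optical axis (not along the pixel's ray), 0 where there is no reading), "mtx" (3x3 intrinsics, pixels), "k1" (the pictures are not rectified: a ray, as slopes to the right and down, at radius r is drawn at 1 + k1 r^2 times it, then the intrinsics apply), "rvec" (rotation vector, rad) and "tvec" (3), from world to camera coordinates, as OpenCV has them. Camera axes: x right, y down, z forward; pixel columns grow to the right and rows downward; lengths in m; the calibration is good to about 2 mm. A picture is of the moment at which its call begins.
- manip.sign_off(): hands the job in, once; it reports no verdict.
Trained networks look in a picture, given as the dict that the camera call returned (one of the last four; its "shot" number tells which), for a name from the list of things; names that differ only in an ending like _2 or _b are one class to them, and where a whole thing is asked for, a point or a joint stands for the part that bears it (a point fixed in the world has none). Each returns a list of dicts, best first, with "score" (0 to 1); they miss things now and then, are a little off and sometimes report something else, mostly with a low value. They report only what shows in the picture. A call takes as long as a camera call. They do not tell look-alikes from the thing itself.
- models.find_in(name, picture): "box" ([left, top, right, bottom] in pixels, round what is visible of it).
The state is a dict: "clock": time; "qpos": joint angles; "qd": joint speeds; "effort": joint torques, N m; "position": TCP position; "ee_rot": TCP orientation; "contact_force": force on the tool from outside, world axes, zero at the start; "moment": the same for the moment, N m; "width": finger opening in m.
Only numpy, scipy, OpenCV 4.12 (cv2) and the standard library are available. Lean on these libraries where they do the work, as an engineer would, in place of code of your own. Each camera call takes 0.05 s, during which the arm holds its last target.

TASK

Of the three steel radius leaves lying on the cart, take the one whose curved end matches the round outside of the brass post collar, and, keeping it flat on the cart top, bring it gently up against the collar until its curve touches and fits snugly round it without rocking. Then let go and leave it there; leave the other two leaves alone, and do not push the collar more than a nudge from its place.

Things in the scene. Friction and masses are not known exactly. Their poses are not given: they have to be found in the camera images.
- collar: Dull brass post collar standing on the cart, the only brass ring there: a plain upright cylinder 60 mm in diameter (outside radius 30 mm), 26 mm high, with a black plug in its 38 mm bore; 0.42 kg, loose, so that it slides when pushed with a few newtons. Origin: centre of its underside, on its axis; z up.
- leaf_a: Radius leaf, narrow concave notch: steel plate 8 mm thick, 70 mm wide, notch radius 18 mm (31 mm across its mouth). Origin: centre of the notch's circle, at the underside; x points out of the notch, z up; the plate runs from x = -9 mm (tips) to -88 mm. Grip bar on top: 12 mm (y) by 28 mm (x), z = 8 to 44 mm, middle at x = -62 mm. Loose, flat, yaw within 25 degrees of 0.
- leaf_b: Radius leaf, wide concave notch: steel plate 8 mm thick, 70 mm wide, 0.22 kg, notch a 120 degree arc of radius 30 mm (52 mm across its mouth). Origin: centre of the notch's circle, at the underside; x points out of the notch, z up; plate from x = -15 mm (tips; notch bottom -30 mm) to -88 mm. Grip bar on top: 12 mm (y) by 28 mm (x), z = 8 to 44 mm, middle at x = -62 mm. Loose, flat, yaw within 25 degrees of 0.
- leaf_c: Radius leaf, convex (bulging) end of radius 30 mm: steel plate 8 mm thick, 52 mm wide. Origin: on its middle line 15 mm ahead of the bulge, at the underside; x points out of the curved end, z up; the plate runs from x = -15 mm (top of the bulge) to -88 mm. Grip bar on top: 12 mm (y) by 28 mm (x), z = 8 to 44 mm, middle at x = -62 mm. Loose, flat, yaw within 25 degrees of 0.
There are look-alikes about, which are no part of the job. Leave any orange look-alike of the leaf_b alone.

How it is judged:
By the outcome, as a careful person would: the job done as asked, in the order asked, and still so for the second after the job is handed in, with the robot touching nothing.
It also fails if it takes over 40 s, if anything falls off the work surface, if the arm or the gripper's body presses on something with over 40 N, if the wrist force passes 120 N, or if a joint passes its speed limit or range.

## Working session

There is one attempt and no reset: what is moved stays moved. The work goes in short steps, Python scripts to look and compute and a tool call to move; the robot and the scene stay as the last step left them, time stands still between calls to the robot, and variables do not carry over. Pictures are saved under pics/ and viewed, and the job is handed in when it is done.

Besides the shell and the picture viewer there is one more tool, called after "Request:" as name(argument=value, ...), one argument or row to a line, values as JSON. send_rows: Moves the arm, as the interface text tells. Its arguments: {"type":"object","properties":{"deltas":{"type":"array","items":{"type":"object","properties":{"dp":{"type":"array","items":{"type":"number"}},"rotation":{"type":"array","items":{"type":"number"}}}}},"fingers":{"type":"number"},"grip_force":{"type":"number"}},"required":["deltas"]}

```bash
mkdir -p pics; ls; python3 - <<'E'
from rig import monitor, eyes, manip, models
import cv2,pickle
for n in ("scene","top"):
    im=eyes.get_image(n); pickle.dump(im,open(f"{n}.pkl","wb"))
    cv2.imwrite(f"pics/{n}0.png",im["color"][:,:,::-1])
    print(n,im["mtx"],im["k1"],im["rvec"],im["tvec"],im["shot"])
    for t in("collar","leaf_a","leaf_b","leaf_c"):
        print(t,[(d["score"],d["box"]) for d in models.find_in(t,im)])
print(monitor.get_state())
E
```

```text
pics
scene [[408.08016721   0.         273.56326008]
 [  0.         408.08016721 211.6929757 ]
 [  0.           0.           1.        ]] -0.023943003281498176 [ 2.09715084  1.4264067  -0.49024625] [-0.2226146  -0.36947201  1.24796022] 1
collar [(0.87, [122.0, 258.8, 155.8, 288.8])]
leaf_a [(0.91, [359.4, 168.7, 383.2, 198.0]), (0.73, [290.0, 175.8, 322.3, 207.2]), (0.63, [194.4, 220.9, 233.7, 260.9]), (0.57, [252.9, 215.1, 296.1, 258.9])]
leaf_b [(0.91, [359.4, 168.7, 383.2, 198.0]), (0.73, [290.0, 175.8, 322.3, 207.2]), (0.63, [194.4, 220.9, 233.7, 260.9]), (0.57, [252.9, 215.1, 296.1, 258.9])]
leaf_c [(0.91, [359.4, 168.7, 383.2, 198.0]), (0.73, [290.0, 175.8, 322.3, 207.2]), (0.63, [194.4, 220.9, 233.7, 260.9]), (0.57, [252.9, 215.1, 296.1, 258.9])]
top [[397.91908688   0.         285.61173069]
 [  0.         397.91908688 214.35581355]
 [  0.           0.           1.        ]] -0.10491698052329601 [ 2.1944945  -2.14701787  0.13026047] [-0.02112396  0.59306526  0.73428946] 2
collar [(0.74, [408.0, 208.0, 439.5, 239.7])]
leaf_a [(0.93, [123.3, 223.6, 156.7, 260.9]), (0.78, [257.9,
[... 387 characters left out ...]
, [202.6, 240.1, 246.0, 284.1])]
{'clock': 0.5, 'qpos': array([-1.26798612e+00,  2.75915763e-01,  1.50493564e+00, -4.43784190e-06,
        1.36069901e+00, -1.20979858e-01]), 'qd': array([ 0.0018539 , -0.00066754, -0.00053086,  0.00063791, -0.0008926 ,
        0.00117607]), 'effort': array([-1.25932671e-03, -4.16258919e+01, -2.45879352e+01, -7.93788809e-05,
        1.45130547e-03, -6.05236011e-06]), 'position': array([ 0.2364594 , -0.5241468 ,  0.25030478]), 'ee_rot': array([ 2.12325582e-05,  9.77634023e-01,  2.10313379e-01, -2.43439800e-07]), 'contact_force': array([-0.56639162, -0.94427329,  0.83873789]), 'moment': array([ 0.02964268, -0.01449598, -0.00091406]), 'width': 0.0855484311498547}
```

View pics/top0.png

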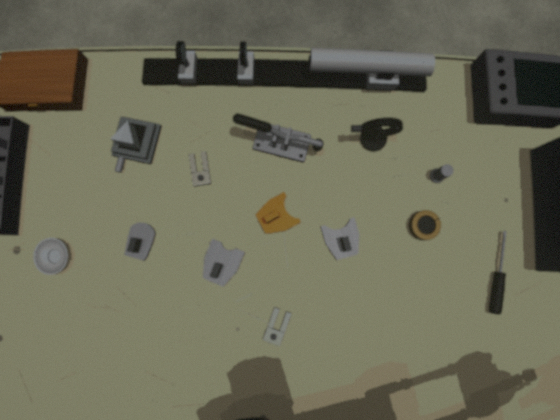

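View pics/scene0.png

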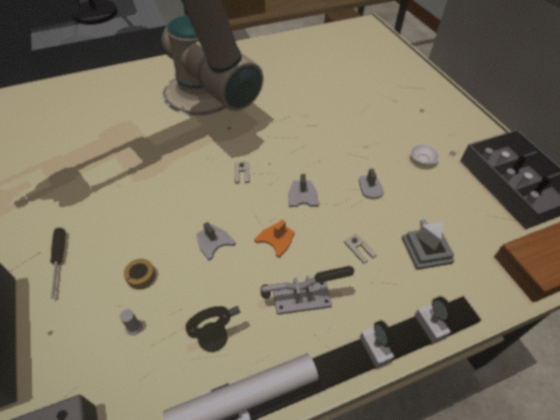

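```bash
python3 - <<'E'
import cv2,pickle
im=pickle.load(open("top.pkl","rb"))["color"][:,:,::-1]
cv2.imwrite("pics/topz.png",cv2.resize(im[170:300,230:450],None,fx=3.6,fy=3.6,interpolation=cv2.INTER_CUBIC))
cv2.imwrite("pics/topz2.png",cv2.resize(im[170:300,80:300],None,fx=3.6,fy=3.6,interpolation=cv2.INTER_CUBIC))
E
```

```text
(no output)
```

View pics/topz.png

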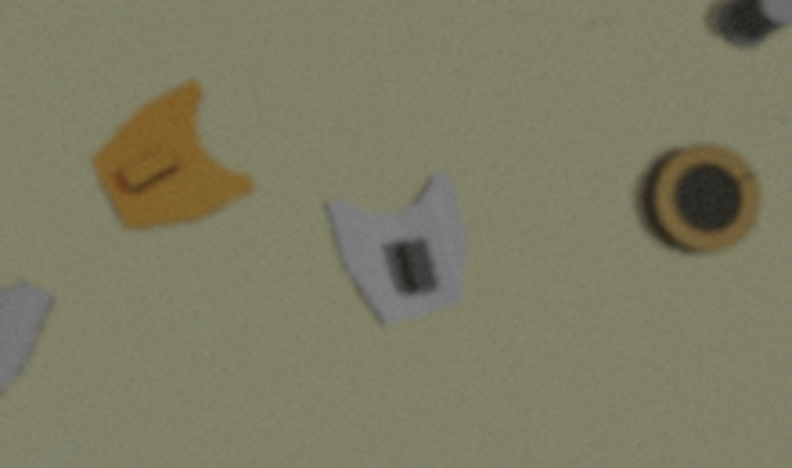

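View pics/topz2.png

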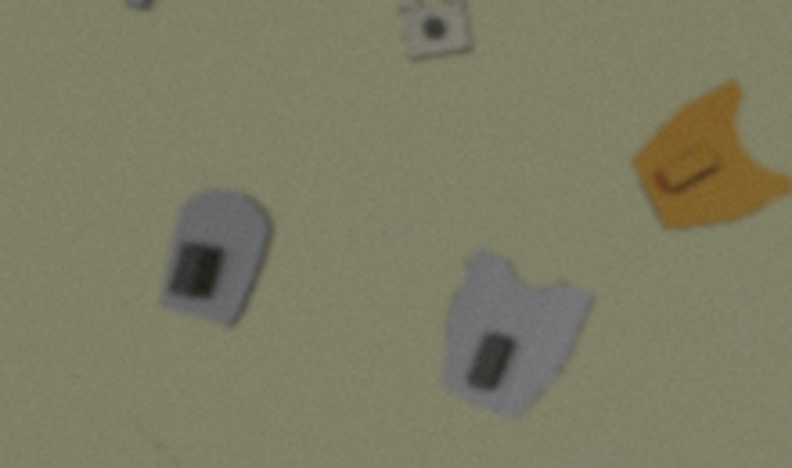

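The grey wide-notch plate at (340,240) in the top image (scene 215,240) is leaf_b. The orange one at (277,215) is the look-alike. leaf_a is at (222,262), leaf_c at (140,240), and the collar at (425,225).

```bash
cat > h.py <<'E'
import numpy as np,cv2
def w(im,px,z):
    px=np.asarray(px,float).reshape(-1,1,2)
    r=cv2.undistortPoints(px,im["mtx"],np.array([im["k1"],0,0,0.])).reshape(-1,2)
    R=cv2.Rodrigues(im["rvec"])[0]; c=-R.T@im["tvec"]
    d=np.c_[r,np.ones(len(r))]@R
    return (c+d*((z-c[2])/d[:,2])[:,None])
def proj(im,P):
    return cv2.projectPoints(np.asarray(P,float),im["rvec"],im["tvec"],im["mtx"],np.array([im["k1"],0,0,0.]))[0].reshape(-1,2)
def contour(mask):
    cs=cv2.findContours(mask.astype(np.uint8),cv2.RETR_EXTERNAL,cv2.CHAIN_APPROX_NONE)[0]
    return max(cs,key=cv2.contourArea).reshape(-1,2)
E
python3 - <<'E'
import pickle,cv2,numpy as np
from h import *
for n,bc,bl in(("top",(395,195,452,252),(312,208,370,270)),("scene",(112,248,166,300),(186,212,242,268))):
    im=pickle.load(open(n+".pkl","rb")); hsv=cv2.cvtColor(im["color"],cv2.COLOR_RGB2HSV)
    print(n, im["color"][240,365] , hsv[240,365])
    x0,y0,x1,y1=bc; s=hsv[y0:y1,x0:x1]
    m=(s[...,1]>110)&(s[...,2]>60)
    pc=contour(m)+[x0,y0]; 
    P=w(im,pc,.026)[:,:2]
    (c,r)=cv2.minEnclosingCircle(P.astype(np.float32)); print("collar",c,r,"hole-black", )
    x0,y0,x1,y1=bl; s=hsv[y0:y1,x0:x1]
    print(hsv[y0+5:y1:12,x0+5:x1:10].tolist())
    z=im["color"][:,:,::-1]
    cv2.imwrite(f"pics/{n}_sat.png",cv2.resize(cv2.hconcat([hsv[y0:y1,x0:x1,1]*2,hsv[y0:y1,x0:x1,2]]),None,fx=6,fy=6))
E
```

```text
top [128 130 103] [ 32  53 130]
collar (0.5804108381271362, -0.28390416502952576) 0.028896469622850418 hole-black
[[[31, 52, 128], [31, 50, 127], [29, 52, 127], [31, 51, 129], [31, 48, 128], [31, 52, 128]], [[31, 50, 133], [33, 45, 131], [30, 47, 129], [0, 2, 112], [30, 38, 127], [30, 50, 128]], [[32, 53, 130], [105, 4, 124], [105, 5, 112], [60, 3, 76], [0, 0, 125], [30, 54, 128]], [[30, 50, 127], [28, 52, 123], [90, 2, 124], [45, 8, 68], [0, 2, 123], [31, 50, 128]], [[31, 47, 130], [30, 52, 128], [30, 45, 125], [33, 53, 130], [33, 48, 127], [30, 47, 125]]]
scene [171 161 133] [ 22  57 171]
collar (0.5836501717567444, -0.28654593229293823) 0.03013603202998638 hole-black
[[[23, 59, 174], [23, 59, 174], [23, 59, 173], [23, 57, 173], [23, 56, 173], [23, 56, 174]], [[24, 59, 170], [23, 53, 164], [15, 26, 78], [17, 33, 149], [23, 58, 175], [24, 58, 172]], [[23, 58, 171], [4, 13, 133], [8, 19, 110], [0, 10, 133], [168, 10, 132], [22, 57, 171]], [[23, 57, 173], [22, 56, 165], [0, 10, 123], [23, 61, 172], [23, 58, 172], [23, 59, 173]], [[24, 56, 173], [23, 59, 173], [24, 55, 171], [23, 58, 172], [23, 58, 171], [23, 58, 176]]]
```

```bash
cat > fit.py <<'E'
import pickle,cv2,numpy as np
from h import *
from scipy.optimize import minimize
from scipy.ndimage import map_coordinates
def leafness(im):
    hsv=cv2.cvtColor(im["color"],cv2.COLOR_RGB2HSV).astype(float)
    bg=np.median(hsv[200:280,230:400,1])
    L=np.clip((bg-hsv[...,1])/(bg-8),0,1)
    L[hsv[...,2]<100]=1   # bar/dark
    return L
ss=np.arange(-.095,.012,.001); tt=np.arange(-.045,.0451,.001)
X,Y=np.meshgrid(ss,tt,indexing="ij")
R=np.hypot(X,Y); A=np.abs(np.arctan2(Y,-X))
inside=((R<.0295)&(A<np.deg2rad(75)))|(X>-.014)|(X<-.089)|(np.abs(Y)>.036)
ring=(R>.0305)&(R<.034)&(A<np.deg2rad(57))
back=(X<-.0865)&(X>-.0878)&(np.abs(Y)<.012)
def samp(im,L,p,z=.008):
    c,s=np.cos(p[2]),np.sin(p[2])
    P=np.stack([p[0]+c*X-s*Y,p[1]+s*X+c*Y,np.full_like(X,z)],-1).reshape(-1,3)
    q=proj(im,P)
    return map_coordinates(L,[q[:,1],q[:,0]],order=1).reshape(X.shape)
def cost(p,im,L):
    p=np.array(p)*[1,1,10]
    V=samp(im,L,p)
    W=(X>-.045)|(X<-.079)
    return (V*inside).sum()+((1-V)*(ring|back)).sum()+.5*(np.abs(V-V[:,::-1])*W).sum()
def fit(im,p0):
    L=leafness(im); best=None
    for dy in(-.25,0,.25):
        q=np.array([p0[0],p0[1],(p0[2]+dy)/10])
        r=minimize(cost,q,args=(im,L),method="Nelder-Mead",options=dict(initial_simplex=q+np.array([[0,0,0],[.012,0,0],[0,.012,0],[0,0,.02]]),maxiter=400))
        if best is None or r.fun<best.fun:best=r
    return best.x*[1,1,10],best.fun,samp(im,L,best.x*[1,1,10])
E
python3 - <<'E'
from fit import *
for n,pix in(("top",(342,225)),("scene",(220,248))):
    im=pickle.load(open(n+".pkl","rb"))
    p0=w(im,[pix],.008)[0]; print(p0)
    p,f,V=fit(im,[p0[0]+.02,p0[1],.15]); print(n,p,f,"bar",p[:2]-.062*np.array([np.cos(p[2]),np.sin(p[2])]))
    vis=cv2.cvtColor((V*255).astype(np.uint8),cv2.COLOR_GRAY2BGR); vis[inside]=vis[inside]//2+np.uint8([60,0,0]); vis[ring]=vis[ring]//2+np.uint8([0,60,0])
    cv2.imwrite(f"pics/fit_{n}.png",cv2.resize(vis,None,fx=5,fy=5,interpolation=0))
    # bar top by dark mask
E
python3 -c "
import cv2;a=cv2.imread('pics/fit_top.png');b=cv2.imread('pics/fit_scene.png');c=cv2.hconcat([a,b]);cv2.imwrite('pics/fitb.png',c[:,:,:] if c.shape[1]<=800 else cv2.resize(c,None,fx=.7,fy=.7))"
```

```text
[ 0.5772658  -0.12104868  0.008     ]
top [ 0.5993574  -0.10683498  0.28674508] 271.5755986504316 bar [ 0.53988888 -0.12437054]
[ 0.577274 -0.114902  0.008   ]
scene [ 0.60158328 -0.10860645  0.27235714] 567.3647309095294 bar [ 0.54186863 -0.1252846 ]
```

View pics/fitb.png

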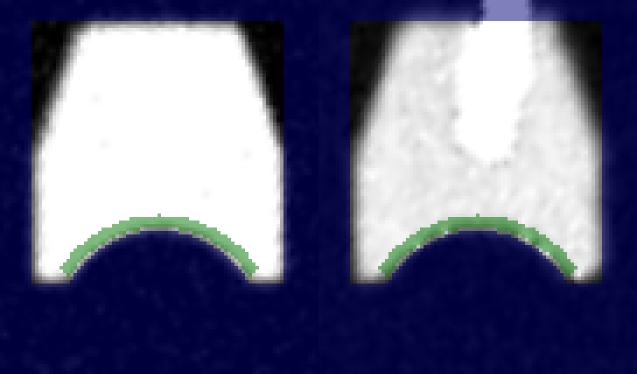

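The fit clearly shows the 30 mm notch, so this is leaf_b. It sits at about (0.6005, -0.108) with yaw 0.28, and its bar is at (0.541, -0.125). The collar is at (0.582, -0.285). Both cameras agree to about 3 mm, and to about 1 mm on the leaf-to-collar offset. Moving above the bar now.

Request:
send_rows(
  deltas=[
    {"dp": [0.8, 1, -0.2], "rotation": [0, 0, 0]},
    {"dp": [0.8, 1, -0.2], "rotation": [0, 0, 0]},
    {"dp": [0.8, 1, -0.2], "rotation": [0, 0, 0]},
    {"dp": [0.8, 1, -0.2], "rotation": [0, 0, 0]},
    {"dp": [0.8, 1, -0.2], "rotation": [0, 0, 0]},
  ],
  fingers=0,
  grip_force=25,
)

```text
clock: 0.92
position: [0.3347, -0.3987, 0.2255]
ee_rot: [-0.002, 0.977, 0.212, 0.001]
contact_force: [-0.0, 0.2, -0.2]
width: 0.0421
```

Request:
send_rows(
  deltas=[
    {"dp": [0.8, 1, -0.2], "rotation": [0, 0, -0.29]},
    {"dp": [0.8, 1, -0.2], "rotation": [0, 0, -0.29]},
    {"dp": [0.8, 1, -0.2], "rotation": [0, 0, -0.29]},
    {"dp": [0.8, 1, -0.2], "rotation": [0, 0, -0.29]},
    {"dp": [0.8, 1, -0.2], "rotation": [0, 0, -0.29]},
  ],
)

```text
clock: 1.33
position: [0.4308, -0.2796, 0.2015]
ee_rot: [-0.002, 0.99, 0.141, 0.001]
contact_force: [-0.4, -0.0, 0.5]
width: 0.0428
```

Request:
send_rows(
  deltas=[
    {"dp": [0.8, 1, -0.4], "rotation": [0, 0, 0]},
    {"dp": [0.8, 1, -0.4], "rotation": [0, 0, 0]},
    {"dp": [0.8, 1, -0.4], "rotation": [0, 0, 0]},
    {"dp": [0.8, 1, -0.4], "rotation": [0, 0, 0]},
    {"dp": [0.8, 1, -0.4], "rotation": [0, 0, 0]},
    {"dp": [0.8, 1, -0.4], "rotation": [0, 0, 0]},
  ],
)

```text
clock: 1.83
position: [0.5248, -0.1638, 0.1537]
ee_rot: [0.0, 0.99, 0.141, -0.001]
contact_force: [0.8, -0.6, 0.1]
width: 0.0427
```

Request:
send_rows(
  deltas=[
    {"dp": [0.14, 0.32, -0.3], "rotation": [0, 0, 0]},
    {"dp": [0.14, 0.32, -0.5], "rotation": [0, 0, 0]},
    {"dp": [0.14, 0.32, -0.65], "rotation": [0, 0, 0]},
    {"dp": [0.14, 0.32, -0.65], "rotation": [0, 0, 0]},
    {"dp": [0.14, 0.32, -0.65], "rotation": [0, 0, 0]},
  ],
)

```text
clock: 2.25
position: [0.5405, -0.1273, 0.0763]
ee_rot: [0.0, 0.99, 0.138, -0.001]
contact_force: [0.9, -0.8, -0.1]
width: 0.0427
```

```bash
cat > shot.py <<'E'
from rig import monitor, eyes
import cv2,sys,pickle
k=sys.argv[1]; out=[]
for n,(x0,y0,x1,y1) in(("top",(290,170,460,310)),("scene",(100,170,270,310))):
    im=eyes.get_image(n); pickle.dump(im,open(f"{n}{k}.pkl","wb")); out.append(cv2.resize(im["color"][y0:y1,x0:x1,::-1],(400,330),interpolation=cv2.INTER_CUBIC))
cv2.imwrite(f"pics/s{k}.png",cv2.hconcat(out)); s=monitor.get_state(); print(s["clock"],s["position"],s["ee_rot"],s["width"],s["contact_force"])
E
python3 shot.py 1
```

```text
2.35 [ 0.54214073 -0.12769738  0.07801001] [0.00103148 0.99040807 0.13816336 0.00129284] 0.042571425033644764 [ 0.28256111 -0.19948166  1.38000365]
```

View pics/s1.png

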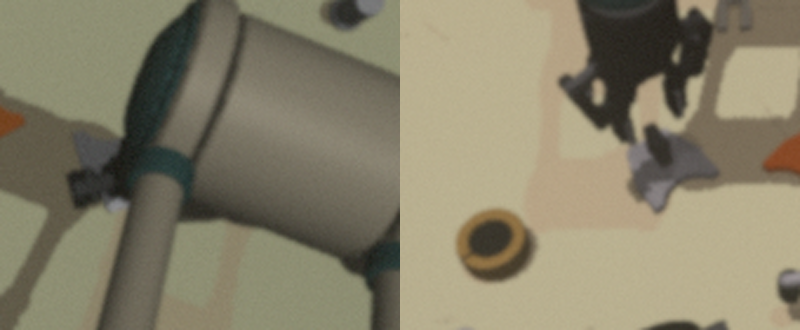

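The right half shows the fingers straddling the bar, just above it. Descending and closing.

Request:
send_rows(
  deltas=[
    {"dp": [0, 0, -0.15], "rotation": [0, 0, 0]},
    {"dp": [0, 0, -0.3], "rotation": [0, 0, 0]},
    {"dp": [0, 0, -0.36], "rotation": [0, 0, 0]},
    {"dp": [0, 0, -0.36], "rotation": [0, 0, 0]},
    {"dp": [0, 0, -0.36], "rotation": [0, 0, 0]},
  ],
)

```text
clock: 2.77
position: [0.5418, -0.1265, 0.0341]
ee_rot: [0.0, 0.99, 0.139, 0.001]
contact_force: [0.3, -0.3, 0.7]
width: 0.0427
```

Request:
send_rows(
  deltas=[
    {"dp": [0, 0, 0], "rotation": [0, 0, 0]},
    {"dp": [0, 0, 0], "rotation": [0, 0, 0]},
    {"dp": [0, 0, 0], "rotation": [0, 0, 0]},
    {"dp": [0, 0, 0], "rotation": [0, 0, 0]},
    {"dp": [0, 0, 0], "rotation": [0, 0, 0]},
    {"dp": [0, 0, 0], "rotation": [0, 0, 0]},
    {"dp": [0, 0, 0], "rotation": [0, 0, 0]},
    {"dp": [0, 0, 0], "rotation": [0, 0, 0]},
  ],
  fingers=1,
  grip_force=25,
)

```text
clock: 3.43
position: [0.5421, -0.126, 0.0343]
ee_rot: [0.001, 0.99, 0.139, 0.001]
contact_force: [0.2, -0.5, 6.0]
width: 0.0117
```

Request:
send_rows(
  deltas=[
    {"dp": [-0.12, 0, 0], "rotation": [0, 0, 0]},
    {"dp": [-0.24, 0, 0], "rotation": [0, 0, 0]},
    {"dp": [-0.36, -0.05, 0], "rotation": [0, 0, 0]},
    {"dp": [-0.48, -0.15, 0], "rotation": [0, 0, 0]},
    {"dp": [-0.48, -0.3, 0], "rotation": [0, 0, 0]},
    {"dp": [-0.48, -0.45, 0], "rotation": [0, 0, 0]},
    {"dp": [-0.48, -0.6, 0], "rotation": [0, 0, 0]},
    {"dp": [-0.48, -0.7, 0], "rotation": [0, 0, 0]},
    {"dp": [-0.48, -0.8, 0], "rotation": [0, 0, 0]},
    {"dp": [-0.48, -0.8, 0], "rotation": [0, 0, 0]},
  ],
)

```text
clock: 4.27
position: [0.4841, -0.2228, 0.0342]
ee_rot: [0.0, 0.99, 0.138, 0.001]
contact_force: [-0.7, -1.2, 8.4]
width: 0.0117
```

```bash
python3 shot.py 2
```

```text
4.3667 [ 0.48410977 -0.22284364  0.03420833] [9.48547601e-04 9.90316891e-01 1.38820965e-01 5.42907895e-04] 0.011333496882697674 [-2.15074094 -1.52874835  6.7019457 ]
```

View pics/s2.png

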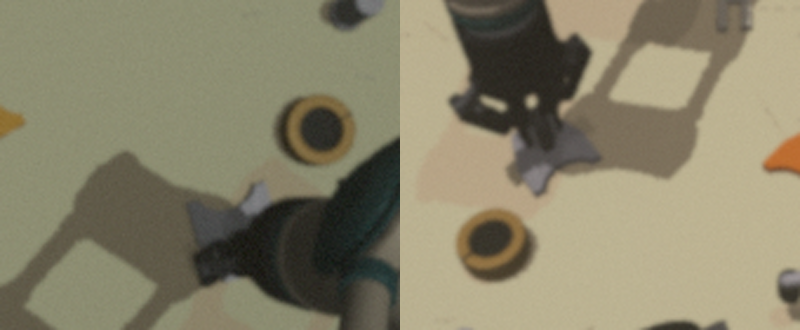

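The leaf is held and moves with the gripper. The collar hasn't moved.

Request:
send_rows(
  deltas=[
    {"dp": [0, -0.12, 0], "rotation": [0, 0, 0]},
    {"dp": [0, -0.24, 0], "rotation": [0, 0, 0]},
    {"dp": [0, -0.36, 0], "rotation": [0, 0, 0]},
    {"dp": [0, -0.48, 0], "rotation": [0, 0, 0]},
    {"dp": [0, -0.6, 0], "rotation": [0, 0, 0]},
    {"dp": [0, -0.68, 0], "rotation": [0, 0, 0]},
    {"dp": [0, -0.76, 0], "rotation": [0, 0, 0]},
    {"dp": [0, -0.76, 0], "rotation": [0, 0, 0]},
    {"dp": [0, -0.76, 0], "rotation": [0, 0, 0]},
  ],
)

```text
clock: 5.12
position: [0.4839, -0.3131, 0.0342]
ee_rot: [0.0, 0.99, 0.139, 0.0]
contact_force: [-1.3, 0.9, 6.4]
width: 0.0112
```

```bash
python3 shot.py 3
```

```text
5.2167 [ 0.48385314 -0.3130788   0.03419055] [3.28066880e-04 9.90306723e-01 1.38897067e-01 3.03771301e-04] 0.01154959385844989 [-1.37219095  0.43872807  7.00806319]
```

View pics/s3.png

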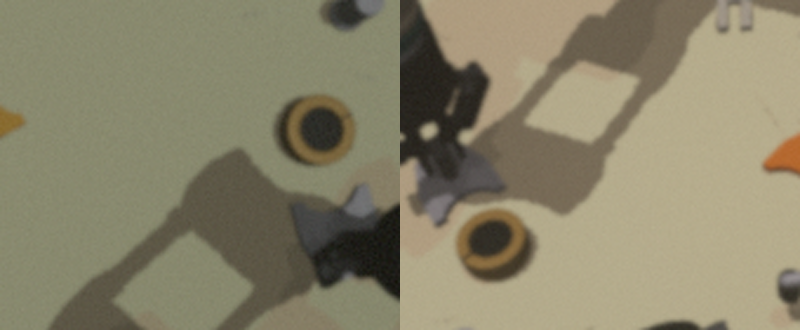

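```bash
cat > ov.py <<'E'
import pickle,cv2,numpy as np,sys
from h import *
k=sys.argv[1]; x,y,yaw=map(float,sys.argv[2:5]); col={"top":(.5804,-.2839),"scene":(.5836,-.2866)}
bias={"top":(-.0015,.0012),"scene":(.0012,-.0010)}
out=[]
a=np.deg2rad(np.linspace(-60,60,40)); arc=np.c_[-.03*np.cos(a),.03*np.sin(a)]
ol=np.r_[arc,[[-.015,.035],[-.05,.035],[-.088,.023],[-.088,-.023],[-.05,-.035],[-.015,-.035]],arc[:1]]
for n in("top","scene"):
    im=pickle.load(open(f"{n}{k}.pkl","rb")); b=bias[n]; c,s=np.cos(yaw),np.sin(yaw)
    P=np.c_[x+b[0]+c*ol[:,0]-s*ol[:,1],y+b[1]+s*ol[:,0]+c*ol[:,1],np.full(len(ol),.008)]
    t=np.linspace(0,2*np.pi,60); C=np.c_[col[n][0]+.03*np.cos(t),col[n][1]+.03*np.sin(t),np.full(60,.026)]
    q=proj(im,P);qc=proj(im,C); o=np.round(qc.mean(0)).astype(int)+([-10,25] if n=="top" else [5,-15]); h=45;f=8.8
    I=cv2.resize(im["color"][o[1]-h:o[1]+h,o[0]-h:o[0]+h,::-1],(396,396),interpolation=cv2.INTER_CUBIC); f=396/90
    J=I.copy()
    for z,cc in((q,(0,0,255)),(qc,(255,0,0))): cv2.polylines(J,[np.round((z-o+h+.5)*f).astype(int)],False,cc,1)
    out.append(J)
cv2.imwrite(f"pics/ov{k}{sys.argv[5]}.png",cv2.hconcat(out))
E
python3 ov.py 3 0.5434 -0.2960 0.279 a
```

```text
(no output)
```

View pics/ov3a.png

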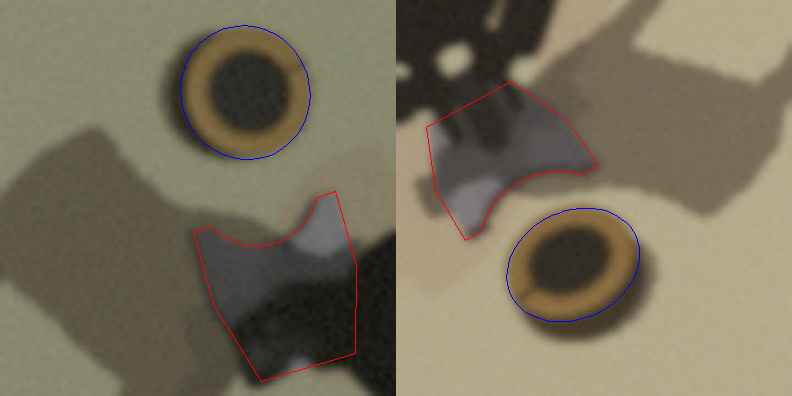

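Overlay agrees with both images. The leaf is about 40 mm short of seating, and the lateral error is about 0.3 mm. Advancing 36 mm slowly.

Request:
send_rows(
  deltas=[
    {"dp": [0.05, 0.014, 0], "rotation": [0, 0, 0]},
    {"dp": [0.1, 0.029, 0], "rotation": [0, 0, 0]},
    {"dp": [0.15, 0.043, 0], "rotation": [0, 0, 0]},
    {"dp": [0.2, 0.057, 0], "rotation": [0, 0, 0]},
    {"dp": [0.24, 0.069, 0], "rotation": [0, 0, 0]},
    {"dp": [0.27, 0.078, 0], "rotation": [0, 0, 0]},
    {"dp": [0.288, 0.083, 0], "rotation": [0, 0, 0]},
    {"dp": [0.288, 0.083, 0], "rotation": [0, 0, 0]},
    {"dp": [0.288, 0.083, 0], "rotation": [0, 0, 0]},
  ],
)

```text
clock: 5.97
position: [0.517, -0.3036, 0.0342]
ee_rot: [0.001, 0.99, 0.14, -0.001]
contact_force: [-5.9, -2.1, 7.8]
width: 0.0114
```

```bash
python3 shot.py 4; python3 ov.py 4 0.5780 -0.2861 0.279 a
```

```text
6.0667 [ 0.51700057 -0.30356483  0.03423992] [ 5.29332382e-04  9.90217489e-01  1.39527146e-01 -1.10467338e-03] 0.011653775024521574 [-4.10889509 -1.25738916  9.10051952]
```

View pics/ov4a.png

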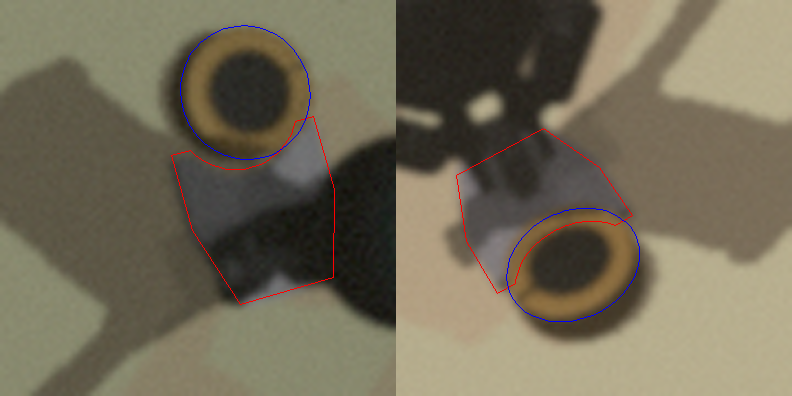

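```bash
cat > raw.py <<'E'
import pickle,cv2,sys
k=sys.argv[1];o=[]
for n,(cx,cy) in(("top",(420,232)),("scene",(140,262))):
    im=pickle.load(open(f"{n}{k}.pkl","rb"))["color"][cy-28:cy+28,cx-28:cx+28,::-1]
    o.append(cv2.convertScaleAbs(cv2.resize(im,(396,396),interpolation=cv2.INTER_LANCZOS4),alpha=1.4))
cv2.imwrite(f"pics/raw{k}.png",cv2.hconcat(o))
E
python3 raw.py 4
```

```text
(no output)
```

View pics/raw4.png

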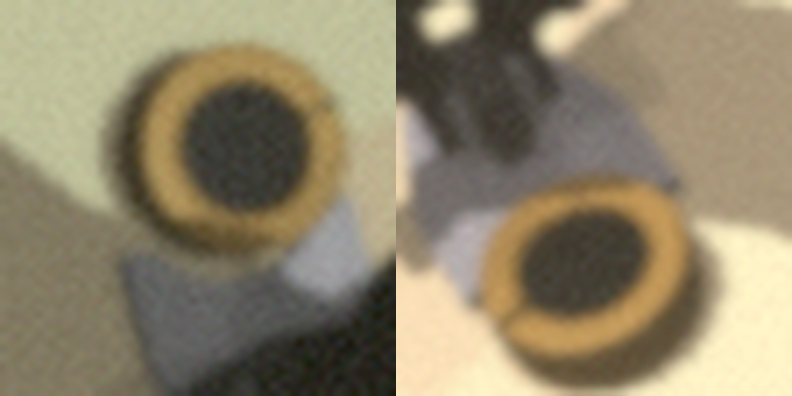

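There is still a gap at the notch bottom and left tip in the top view. Continuing in small steps.

Request:
send_rows(
  deltas=[
    {"dp": [0.008, 0.0023, 0], "rotation": [0, 0, 0]},
    {"dp": [0.016, 0.0046, 0], "rotation": [0, 0, 0]},
    {"dp": [0.02, 0.006, 0], "rotation": [0, 0, 0]},
    {"dp": [0.02, 0.006, 0], "rotation": [0, 0, 0]},
    {"dp": [0.02, 0.006, 0], "rotation": [0, 0, 0]},
  ],
)

```text
clock: 6.48
position: [0.5188, -0.303, 0.0343]
ee_rot: [0.001, 0.99, 0.14, -0.002]
contact_force: [-6.0, -2.3, 8.5]
width: 0.0117
```

```bash
python3 shot.py 5; python3 raw.py 5
```

```text
6.5833 [ 0.51881381 -0.30299488  0.03427731] [ 5.26055600e-04  9.90204084e-01  1.39616999e-01 -1.63999754e-03] 0.011583732311520626 [-5.33076005 -1.6273621   8.60608086]
```

View pics/raw5.png

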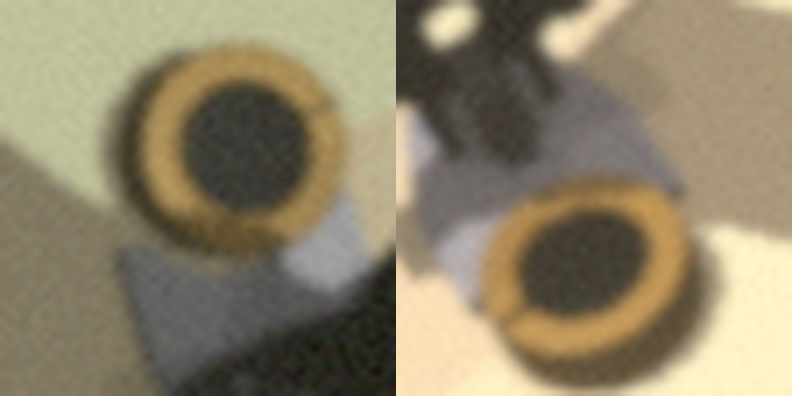

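Request:
send_rows(
  deltas=[
    {"dp": [0.008, 0.0023, 0], "rotation": [0, 0, 0]},
    {"dp": [0.016, 0.0046, 0], "rotation": [0, 0, 0]},
    {"dp": [0.024, 0.007, 0], "rotation": [0, 0, 0]},
    {"dp": [0.024, 0.007, 0], "rotation": [0, 0, 0]},
    {"dp": [0.024, 0.007, 0], "rotation": [0, 0, 0]},
  ],
)

```text
clock: 7.0
position: [0.5208, -0.3024, 0.0343]
ee_rot: [0.001, 0.99, 0.14, -0.003]
contact_force: [-8.6, -3.0, 10.2]
width: 0.0117
```

```bash
python3 shot.py 6; python3 raw.py 6
```

```text
7.1 [ 0.52079691 -0.30241613  0.03431616] [ 5.37345242e-04  9.90182939e-01  1.39753944e-01 -2.50866250e-03] 0.011419832766269072 [-9.15446495 -2.61650403  9.7926638 ]
```

View pics/raw6.png

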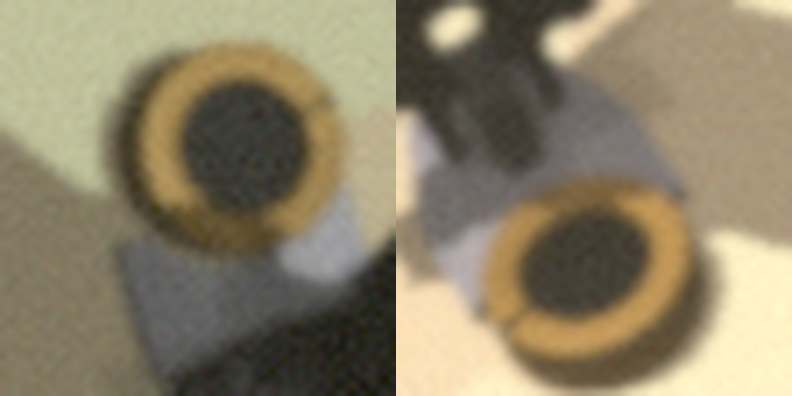

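```bash
cat > col.py <<'E'
import pickle,cv2,numpy as np,sys
from h import *
for k in sys.argv[1:]:
  r=[]
  for n in("top","scene"):
    im=pickle.load(open(f"{n}{k}.pkl","rb"))
    if n not in globals().get("T",{}):
        T=globals().setdefault("T",{})
        c=proj(im,[[*{"top":(.5804,-.2839),"scene":(.5836,-.2866)}[n],.026]])[0]; o=np.round(c).astype(int)
        g=im["color"][...,0].astype(np.float32); T[n]=(g[o[1]-13:o[1]+14,o[0]-13:o[0]+14],o)
    t,o=T[n]; g=im["color"][o[1]-18:o[1]+19,o[0]-18:o[0]+19,0].astype(np.float32)
    m=cv2.matchTemplate(cv2.resize(g,None,fx=8,fy=8,interpolation=cv2.INTER_CUBIC),cv2.resize(t,None,fx=8,fy=8,interpolation=cv2.INTER_CUBIC),cv2.TM_CCOEFF_NORMED)
    l=np.array(cv2.minMaxLoc(m)[3])/8-5
    r.append(np.round(1000*(w(im,[o+l],.026)-w(im,[o],.026))[0,:2],2))
  print(k,r)
E
python3 col.py 2 3 4 5 6
```

```text
2 [array([0., 0.]), array([0., 0.])]
3 [array([0., 0.]), array([0., 0.])]
4 [array([ 0.25, -0.  ]), array([0.97, 0.08])]
5 [array([ 0.25, -0.  ]), array([0.97, 0.08])]
6 [array([0.48, 0.5 ]), array([1.44, 0.5 ])]
```

Request:
send_rows(
  deltas=[
    {"dp": [0, 0, 0.008], "rotation": [0, 0, 0]},
    {"dp": [0, 0, 0.008], "rotation": [0, 0, 0]},
    {"dp": [0, 0, 0.008], "rotation": [0, 0, 0]},
  ],
)

```text
clock: 7.35
position: [0.5226, -0.3018, 0.0343]
ee_rot: [0.0, 0.99, 0.139, -0.001]
contact_force: [-6.0, -2.6, 4.6]
width: 0.0116
```

```bash
python3 shot.py 7; python3 col.py 3 6 7; python3 ov.py 7 0.5804 -0.2853 0.279 a
```

```text
7.45 [ 0.52262189 -0.30186227  0.03427935] [ 2.48390193e-04  9.90264470e-01  1.39195444e-01 -9.20148329e-04] 0.011318737346526145 [-5.59991305 -3.57241829  4.73482547]
3 [array([0., 0.]), array([0., 0.])]
6 [array([0.48, 0.5 ]), array([1.44, 0.5 ])]
7 [array([1.46, 1.25]), array([2.1 , 1.39])]
```

View pics/ov7a.png

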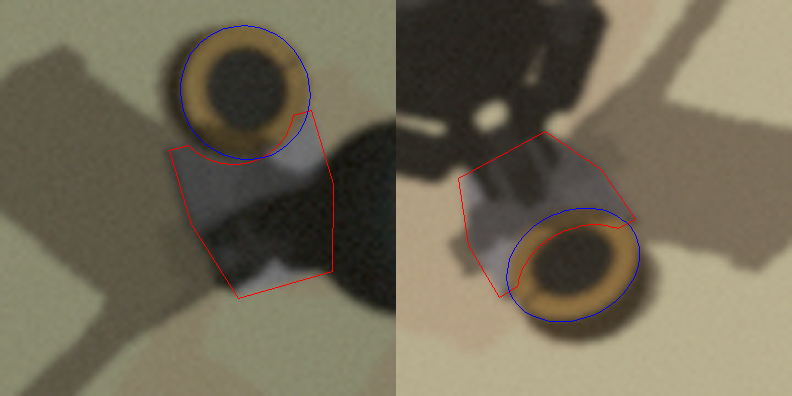

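```bash
python3 raw.py 7
```

```text
(no output)
```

View pics/raw7.png

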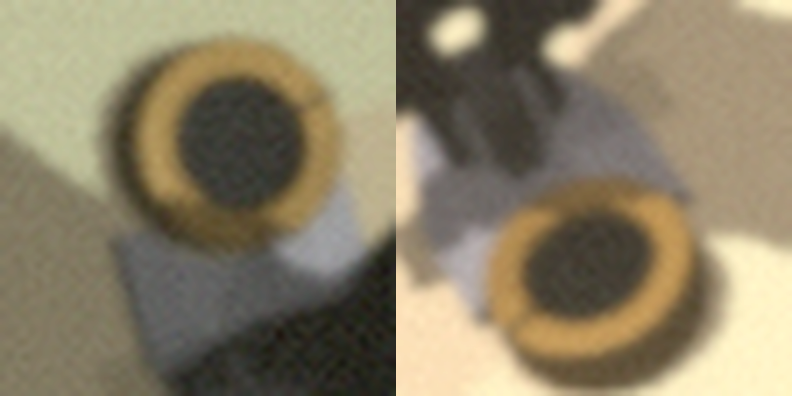

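Request:
send_rows(
  deltas=[
    {"dp": [0.006, -0.001, 0.002], "rotation": [0, 0, 0]},
    {"dp": [0.013, -0.002, 0.002], "rotation": [0, 0, 0]},
    {"dp": [0.013, -0.002, 0.002], "rotation": [0, 0, 0]},
    {"dp": [0.013, -0.002, 0.002], "rotation": [0, 0, 0]},
  ],
)

```text
clock: 7.78
position: [0.5248, -0.3016, 0.0343]
ee_rot: [-0.0, 0.99, 0.139, -0.0]
contact_force: [-3.7, -2.0, 2.6]
width: 0.0113
```

```bash
python3 shot.py 8; python3 col.py 3 6 7 8
```

```text
7.8833 [ 0.52478981 -0.30161526  0.03425518] [-4.86502395e-05  9.90280654e-01  1.39083098e-01 -3.41564103e-04] 0.011295182066703682 [-3.99138915 -1.13085973  2.88758817]
3 [array([0., 0.]), array([0., 0.])]
6 [array([0.48, 0.5 ]), array([1.44, 0.5 ])]
7 [array([1.46, 1.25]), array([2.1 , 1.39])]
8 [array([2.19, 2.  ]), array([3.34, 2.18])]
```

The collar is creeping to the left (+y), so one tip is leading. I'll let go and clear the view so I can measure the fit properly.

Request:
send_rows(
  deltas=[
    {"dp": [0, 0, 0], "rotation": [0, 0, 0]},
    {"dp": [0, 0, 0], "rotation": [0, 0, 0]},
    {"dp": [0, 0, 0], "rotation": [0, 0, 0]},
    {"dp": [0, 0, 0], "rotation": [0, 0, 0]},
  ],
  fingers=0.3,
)

```text
clock: 8.22
position: [0.5257, -0.3015, 0.0342]
ee_rot: [0.0, 0.99, 0.139, 0.0]
contact_force: [0.3, 0.3, -0.0]
width: 0.03
```

Request:
send_rows(
  deltas=[
    {"dp": [0, 0, 0.15], "rotation": [0, 0, 0]},
    {"dp": [0, 0, 0.4], "rotation": [0, 0, 0]},
    {"dp": [-0.1, 0.3, 0.6], "rotation": [0, 0, 0]},
    {"dp": [-0.2, 0.6, 0.7], "rotation": [0, 0, 0]},
    {"dp": [-0.4, 0.9, 0.8], "rotation": [0, 0, 0]},
    {"dp": [-0.5, 1, 0.8], "rotation": [0, 0, 0]},
    {"dp": [-0.5, 1, 0.8], "rotation": [0, 0, 0]},
  ],
)

```text
clock: 8.8
position: [0.4616, -0.1773, 0.131]
ee_rot: [-0.001, 0.99, 0.14, -0.001]
contact_force: [-0.8, 0.1, -1.2]
width: 0.0301
```

Request:
send_rows(
  deltas=[
    {"dp": [-0.1, 0.3, 0], "rotation": [0, 0, 0]},
    {"dp": [-0.2, 0.6, 0], "rotation": [0, 0, 0]},
    {"dp": [-0.3, 0.9, 0], "rotation": [0, 0, 0]},
    {"dp": [-0.3, 1, 0], "rotation": [0, 0, 0]},
    {"dp": [-0.3, 1, 0], "rotation": [0, 0, 0]},
  ],
)

```text
clock: 9.22
position: [0.4284, -0.0593, 0.1303]
ee_rot: [-0.001, 0.99, 0.14, 0.0]
contact_force: [0.1, 0.0, 0.1]
width: 0.03
```

```bash
python3 shot.py 9; python3 raw.py 9;python3 col.py 3 8 9; cp top9.pkl /tmp/; python3 - <<'E'
from fit import *
for n in("top","scene"):
    im=pickle.load(open(n+"9.pkl","rb"))
    L0=leafness(im)
    p,f,V=fit(im,[.584,-.2845,.28]); print(n,p,f)
E
```

```text
9.3167 [ 0.43021941 -0.06197602  0.13057152] [6.59496395e-04 9.90199710e-01 1.39654478e-01 8.52671957e-04] 0.029704050927054016 [-0.11664517  0.36079645  0.26055356]
3 [array([0., 0.]), array([0., 0.])]
8 [array([2.19, 2.  ]), array([3.34, 2.18])]
9 [array([2.43, 2.  ]), array([3.25, 1.94])]
top [ 0.57311638 -0.28448048  0.28912791] 2334.0391351138537
scene [ 0.56712419 -0.28945926  0.28098536] 1375.4404911997126
```

View pics/raw9.png

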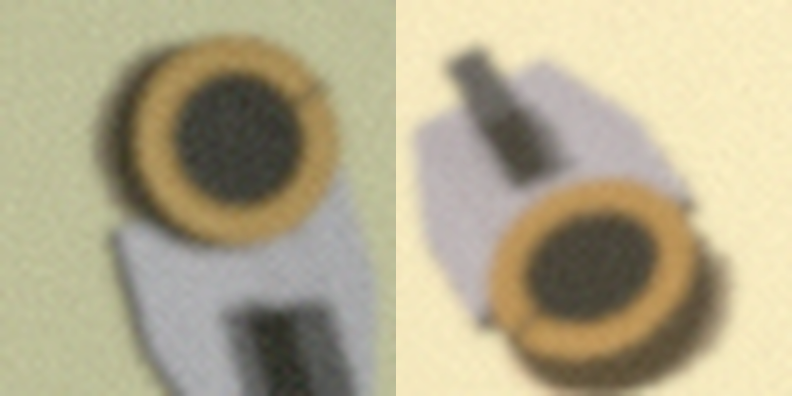

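View pics/s9.png

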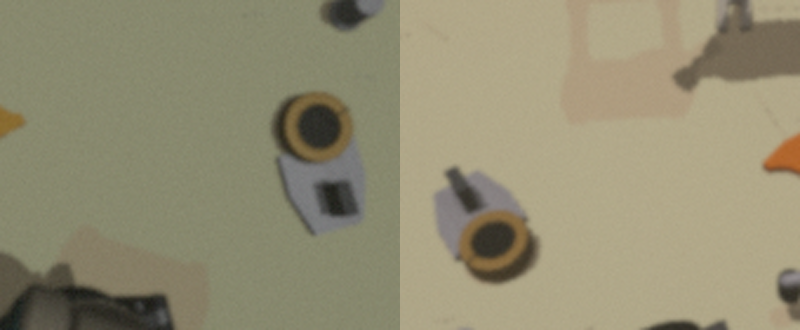

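```bash
cat > rel.py <<'E'
from fit import *
import sys
def prof(im,p):
    return samp(im,leafness(im),p)
T=prof(pickle.load(open("top.pkl","rb")),np.array([0.5993574,-0.10683498,0.28674508]))
T=(T+T[:,::-1])/2
# bar region ignored; only rear/sides used
def rear(im,p0,xm):
    hsv=cv2.cvtColor(im["color"],cv2.COLOR_RGB2HSV).astype(float)
    L=leafness(im)
    sat=hsv[...,1]; L[sat>80]=0
    M=(X<xm)&(np.hypot(X,Y)>.04)
    def c(q):
        V=samp(im,L,np.array(q)*[1,1,10]); W=M&((np.abs(Y)>.014)|(True))
        return (np.minimum(np.abs(V-T),.7)*(W&((np.abs(Y)>.019)|(X<-.079)))).sum()
    best=None
    for d in(-.1,0,.1):
        q=np.array([p0[0],p0[1],(p0[2]+d)/10])
        r=minimize(c,q,method="Nelder-Mead",options=dict(initial_simplex=q+np.array([[0,0,0],[.006,0,0],[0,.006,0],[0,0,.01]]),maxiter=400,xatol=1e-6,fatol=1e-3))
        if best is None or r.fun<best.fun:best=r
    return best.x*[1,1,10],best.fun
def coll(im,c0):
    # radial edge fit of rim outer edge at z=.026 using saturation
    hsv=cv2.cvtColor(im["color"],cv2.COLOR_RGB2HSV).astype(float); S=hsv[...,1]
    S=np.where(hsv[...,2]<60,S,S)
    lam=np.linspace(.7,1,1)
    t=np.linspace(0,2*np.pi,120,endpoint=False); rr=np.arange(.024,.036,.0003)
    c=np.array(c0)
    from scipy.ndimage import gaussian_filter
    for _ in range(6):
        P=np.stack([c[0]+np.outer(rr,np.cos(t)),c[1]+np.outer(rr,np.sin(t)),np.full((len(rr),120),.026)],-1).reshape(-1,3)
        q=proj(im,P); V=map_coordinates(im["color"][...,0].astype(float)-im["color"][...,2],[q[:,1],q[:,0]],order=1).reshape(len(rr),120)
        V=gaussian_filter(V,[3,2]); e=rr[np.argmin(np.gradient(V,axis=0),axis=0)]
        from scipy.optimize import least_squares
        s=least_squares(lambda p:np.hypot(c[0]+e*np.cos(t)-p[0],c[1]+e*np.sin(t)-p[1])-p[2],[*c,.03],loss="soft_l1",f_scale=.0005)
        c=s.x[:2]
    return c,s.x[2]
if __name__=="__main__":
  for k in sys.argv[1:]:
    for n,ci in(("top",(.5804,-.2839)),("scene",(.5836,-.2866))):
        im=pickle.load(open(f"{n}{'' if k=='0' else k}.pkl","rb"))
        c,r=coll(im,ci)
        p0={"top":[.5993,-.1068,.28],"scene":[.6016,-.1086,.28]}[n] if k=="0" else [c[0],c[1],.28]
        p,f=rear(im,p0,-.02)
        cc,ss_=np.cos(p[2]),np.sin(p[2]); d=c-p[:2]
        print(k,n,"collar",c.round(4),r.round(4),"leaf",p.round(4),round(f,1),"rel along/lat mm",(1000*np.array([d@[cc,ss_],d@[-ss_,cc]])).round(2))
E
python3 rel.py 0 9
```

```text
0 top collar [ 0.5801 -0.2854] 0.029 leaf [ 0.5994 -0.1069  0.2845] 54.4 rel along/lat mm [ -68.6 -165.9]
0 scene collar [ 0.5817 -0.2876] 0.029 leaf [ 0.601  -0.1081  0.2776] 360.5 rel along/lat mm [ -67.74 -167.37]
9 top collar [ 0.5823 -0.2831] 0.0292 leaf [ 0.5822 -0.283   0.2762] 190.9 rel along/lat mm [ 0.01 -0.17]
9 scene collar [ 0.5839 -0.2856] 0.0292 leaf [ 0.5833 -0.2845  0.2878] 404.8 rel along/lat mm [ 0.26 -1.28]
```

Refined fit puts the leaf within about 0–1 mm of seated, with the right tip possibly touching first. The collar has moved about 3 mm. I'll seat the free leaf by pushing lightly on the back of its bar with shut fingers. The leaf is lighter than the collar, so it should align itself.

Request:
send_rows(
  deltas=[
    {"dp": [0.1, -0.33, 0], "rotation": [0, 0, 0]},
    {"dp": [0.15, -0.66, 0], "rotation": [0, 0, 0]},
    {"dp": [0.2, -1, 0], "rotation": [0, 0, 0]},
    {"dp": [0.25, -1, 0], "rotation": [0, 0, 0]},
  ],
  fingers=1,
  grip_force=20,
)

```text
clock: 9.65
position: [0.4619, -0.191, 0.1307]
ee_rot: [0.004, 0.991, 0.136, 0.002]
contact_force: [-0.0, 0.2, 1.0]
width: 0.0001
```

Request:
send_rows(
  deltas=[
    {"dp": [0.1, -0.33, 0], "rotation": [0, 0, 0]},
    {"dp": [0.2, -0.66, 0], "rotation": [0, 0, 0]},
    {"dp": [0.25, -1, 0], "rotation": [0, 0, 0]},
    {"dp": [0.25, -1, 0], "rotation": [0, 0, 0]},
    {"dp": [0.25, -1, 0], "rotation": [0, 0, 0]},
  ],
)

```text
clock: 10.07
position: [0.4896, -0.3057, 0.1296]
ee_rot: [0.001, 0.991, 0.137, 0.0]
contact_force: [-1.2, 0.6, -0.0]
width: 0.0001
```

```bash
python3 -c "
from rig import monitor as m;s=m.get_state();print(s['clock'],s['position'],s['width'])"
```

```text
10.0667 [ 0.4895574  -0.30571091  0.12964049] 8.644199652534616e-05
```

Request:
send_rows(
  deltas=[
    {"dp": [0, 0, -0.3], "rotation": [0, 0, 0]},
    {"dp": [0, 0, -0.55], "rotation": [0, 0, 0]},
    {"dp": [0, 0, -0.55], "rotation": [0, 0, 0]},
    {"dp": [0, 0, -0.55], "rotation": [0, 0, 0]},
  ],
)

```text
clock: 10.4
position: [0.4877, -0.3004, 0.063]
ee_rot: [-0.002, 0.99, 0.139, -0.002]
contact_force: [-0.0, 0.3, 0.7]
width: -0.0003
```

```bash
python3 shot.py 10
```

```text
10.5 [ 0.48988413 -0.30198447  0.06564958] [7.59985378e-04 9.90277430e-01 1.39102540e-01 7.19393313e-04] -0.00030967310425384406 [ 0.76384023 -0.7779524  -0.61316603]
```

View pics/s10.png

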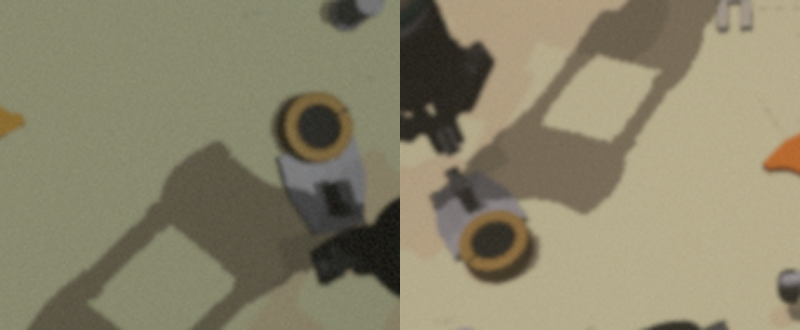

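Request:
send_rows(
  deltas=[
    {"dp": [0, -0.074, 0], "rotation": [0, 0, 0]},
    {"dp": [0, -0.074, -0.15], "rotation": [0, 0, 0]},
    {"dp": [0, -0.074, -0.255], "rotation": [0, 0, 0]},
    {"dp": [0, -0.074, -0.255], "rotation": [0, 0, 0]},
    {"dp": [0, -0.074, -0.255], "rotation": [0, 0, 0]},
  ],
)

```text
clock: 10.92
position: [0.4895, -0.3112, 0.0347]
ee_rot: [0.001, 0.99, 0.139, 0.0]
contact_force: [-0.0, -0.7, 0.1]
width: 0.0001
```

Request:
send_rows(
  deltas=[
    {"dp": [0.035, 0.01, 0], "rotation": [0, 0, 0]},
    {"dp": [0.06, 0.017, 0], "rotation": [0, 0, 0]},
    {"dp": [0.07, 0.02, 0], "rotation": [0, 0, 0]},
    {"dp": [0.07, 0.02, 0], "rotation": [0, 0, 0]},
    {"dp": [0.07, 0.02, 0], "rotation": [0, 0, 0]},
  ],
)

```text
clock: 11.33
position: [0.4979, -0.3082, 0.0342]
ee_rot: [0.0, 0.99, 0.139, 0.0]
contact_force: [0.9, 0.3, -0.1]
width: 0.0003
```

```bash
python3 shot.py 11; python3 col.py 3 9 10 11; python3 - <<'E'
import cv2
i=cv2.imread('pics/s11.png');cv2.imwrite('pics/s11b.png',cv2.resize(i[100:300,400:600],(600,600)))
E
```

```text
11.4333 [ 0.4975924  -0.30804172  0.0338656 ] [5.78314628e-05 9.90296726e-01 1.38968949e-01 1.46303795e-04] 0.0002402887041347554 [-0.03888422 -0.27522516  0.77062963]
3 [array([0., 0.]), array([0., 0.])]
9 [array([2.43, 2.  ]), array([3.25, 1.94])]
10 [array([2.19, 2.  ]), array([3.25, 1.94])]
11 [array([2.43, 2.  ]), array([3.34, 2.18])]
```

View pics/s11b.png

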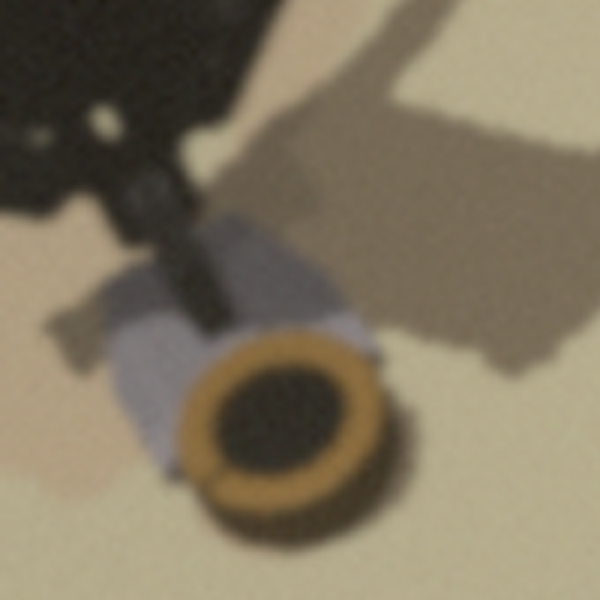

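The fingers are lined up right behind the bar. Stepping in.

Request:
send_rows(
  deltas=[
    {"dp": [0.008, 0.002, 0], "rotation": [0, 0, 0]},
    {"dp": [0.016, 0.0045, 0], "rotation": [0, 0, 0]},
    {"dp": [0.02, 0.006, 0], "rotation": [0, 0, 0]},
    {"dp": [0.02, 0.006, 0], "rotation": [0, 0, 0]},
    {"dp": [0.02, 0.006, 0], "rotation": [0, 0, 0]},
  ],
)

```text
clock: 11.85
position: [0.4987, -0.3076, 0.0337]
ee_rot: [-0.0, 0.99, 0.139, -0.001]
contact_force: [-4.7, -1.4, 3.0]
width: -0.0
```

```bash
python3 shot.py 12; python3 col.py 3 11 12
```

```text
11.95 [ 0.49866281 -0.30756543  0.0337432 ] [-1.41217205e-04  9.90269350e-01  1.39159418e-01 -1.11865154e-03] 9.561657187501773e-05 [-4.95573737 -1.91501358  2.19764252]
3 [array([0., 0.]), array([0., 0.])]
11 [array([2.43, 2.  ]), array([3.34, 2.18])]
12 [array([2.43, 2.  ]), array([3.54, 1.89])]
```

Request:
send_rows(
  deltas=[
    {"dp": [0.004, 0.001, 0], "rotation": [0, 0, 0]},
    {"dp": [0.008, 0.002, 0], "rotation": [0, 0, 0]},
    {"dp": [0.008, 0.002, 0], "rotation": [0, 0, 0]},
    {"dp": [0.008, 0.002, 0], "rotation": [0, 0, 0]},
  ],
)

```text
clock: 12.28
position: [0.4994, -0.3073, 0.0337]
ee_rot: [-0.0, 0.99, 0.139, -0.001]
contact_force: [-5.7, -2.3, 3.0]
width: 0.0002
```

```bash
python3 shot.py 13; python3 col.py 3 11 12 13
```

```text
12.3833 [ 0.49936993 -0.30732417  0.03373928] [-2.13637771e-04  9.90266505e-01  1.39177549e-01 -1.34629869e-03] -0.00015268204717579575 [-5.71869291 -1.42798661  2.91173047]
3 [array([0., 0.]), array([0., 0.])]
11 [array([2.43, 2.  ]), array([3.34, 2.18])]
12 [array([2.43, 2.  ]), array([3.54, 1.89])]
13 [array([2.92, 2.24]), array([4.3 , 2.25])]
```

About 6 N, and the collar has just begun moving straight forward with the leaf, so it is seated. Backing off along the push line, then clearing.

Request:
send_rows(
  deltas=[
    {"dp": [-0.03, -0.0086, 0], "rotation": [0, 0, 0]},
    {"dp": [-0.1, -0.029, 0], "rotation": [0, 0, 0]},
    {"dp": [-0.15, -0.043, 0.1], "rotation": [0, 0, 0]},
    {"dp": [-0.15, -0.043, 0.4], "rotation": [0, 0, 0]},
    {"dp": [-0.2, -0.043, 0.7], "rotation": [0, 0, 0]},
    {"dp": [-0.3, 0.3, 0.8], "rotation": [0, 0, 0]},
    {"dp": [-0.4, 0.6, 0.8], "rotation": [0, 0, 0]},
    {"dp": [-0.5, 1, 0.8], "rotation": [0, 0, 0]},
    {"dp": [-0.5, 1, 0.8], "rotation": [0, 0, 0]},
    {"dp": [-0.5, 1, 0.8], "rotation": [0, 0, 0]},
  ],
)

```text
clock: 13.22
position: [0.4392, -0.1846, 0.1306]
ee_rot: [-0.0, 0.99, 0.14, 0.0]
contact_force: [0.3, -0.1, 0.2]
width: 0.0002
```

Request:
send_rows(
  deltas=[
    {"dp": [0, 0.3, 0], "rotation": [0, 0, 0]},
    {"dp": [0, 0.6, 0], "rotation": [0, 0, 0]},
    {"dp": [0, 0.9, 0], "rotation": [0, 0, 0]},
    {"dp": [0, 1, 0], "rotation": [0, 0, 0]},
    {"dp": [0, 1, 0], "rotation": [0, 0, 0]},
  ],
)

```text
clock: 13.63
position: [0.4415, -0.066, 0.1302]
ee_rot: [0.0, 0.99, 0.14, 0.001]
contact_force: [-0.2, -1.0, 0.6]
width: -0.0
```

```bash
python3 shot.py 14; python3 raw.py 14; python3 rel.py 9 14; python3 - <<'E'
# average several frames for lower noise
E
```

```text
13.7333 [ 0.44214827 -0.06834796  0.13018708] [9.26044287e-04 9.90240298e-01 1.39364665e-01 8.85346504e-04] 7.739808116252892e-06 [-0.22834044 -0.3325842  -0.39773516]
9 top collar [ 0.5823 -0.2831] 0.0292 leaf [ 0.5822 -0.283   0.2762] 190.9 rel along/lat mm [ 0.01 -0.17]
9 scene collar [ 0.5839 -0.2856] 0.0292 leaf [ 0.5833 -0.2845  0.2878] 404.8 rel along/lat mm [ 0.26 -1.28]
14 top collar [ 0.5831 -0.2829] 0.0291 leaf [ 0.5834 -0.2829  0.2716] 196.6 rel along/lat mm [-0.36  0.01]
14 scene collar [ 0.5846 -0.2853] 0.0292 leaf [ 0.5844 -0.284   0.2886] 409.5 rel along/lat mm [-0.18 -1.28]
```

View pics/raw14.png

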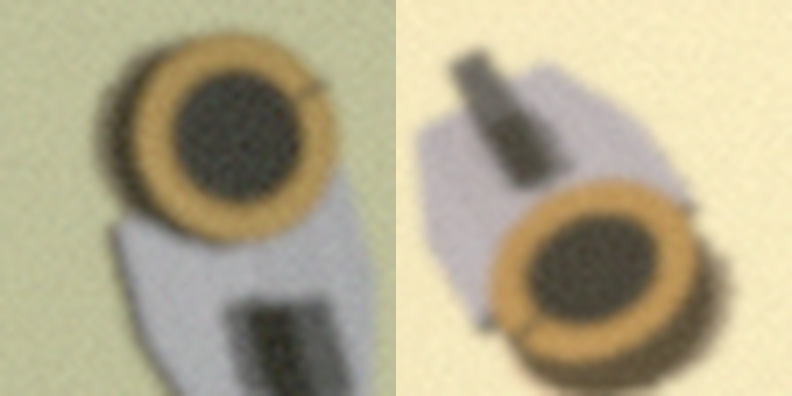

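```bash
python3 - <<'E'
from rig import manip,monitor
print(manip.sign_off(), monitor.get_state()["clock"])
E
```

```text
the job is handed in; nothing more can be done
the job is handed in; nothing more can be done
```

The job is handed in: leaf_b, the grey 30 mm wide-notch leaf, is lying flat against the brass collar with its curve round it. I gripped it by its bar, slid it across the cart and brought it up to the collar. I then let go, seated it with a light push of about 6 N on the back of the bar, and moved the arm clear.

- **Fit:** after release, the top camera put the notch centre within about 0.4 mm of the collar axis. On the last push the collar moved straight ahead with the leaf, which points to both sides of the notch bearing.
- **Disagreement:** the scene camera showed a 1.3 mm sideways offset. It differed from the top camera by a similar amount before anything moved, so I took it as camera bias. I did not separately test for rocking.
- **Collar:** it moved about 4 mm in total. My first fix was about 1.5–2 mm off to the side, so one notch tip touched first and slid the collar over.
- **Limits:** the other two leaves and the orange look-alike were not touched. Wrist force in the readings stayed under about 15 N, and it took about 14 s by the robot's clock.

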